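# Lock the coolant tank's bayonet cap and start the pump

## Robot

A 7-joint arm with a two-finger parallel gripper is mounted at the origin on the work surface. World frame = base frame: x ahead of the robot, y to its left, z up, the work surface at z = 0. Lengths are in m, angles in rad, forces in N, time in s.
With the tool pointing down it reaches from about 0.425 to 0.925 m from the base axis. Payload 6.8 kg.
Tool frame: the origin (TCP) lies midway between the tips of the shut fingers; the grasp point (between the pads) lies 19 mm behind it; y points along the fingers, z is the direction in which the jaws open and shut, and the axes are right-handed (so a half turn about y gives the same grasp; the last joint's range is limited). The gripper opens to 85 mm and grips with 20 to 120 N. Pads are 22 mm wide; open, the fingers measure 114 mm over their backs; the gripper's body (76 mm by 85 mm) begins 54 mm behind the grasp point. The pads swing forward as they close: fully open they stand 13 mm farther back than shut.
Start: joints at [-1.282, 0.477, 0.022, 1.555, -0.011, 1.109, -0.083], TCP at [0.261, 0.623, 0.231] pointing down, gripper open.
Joint ranges: [-2.96, 2.96], [-0.34, 2.1], [-1.41, 1.46], [0.24, 2.44], [-1.37, 4.51], [0.17, 1.92], [-2.96, 2.96]. Speed limits (rad/s): [2.39, 2.39, 3.14, 3.14, 3.14, 3.14, 3.14].

## Interface

Orientations are given as a unit quaternion [w, x, y, z].
In Python, from station import bot gives the robot as it stands. The module is installed in compiled form; this text tells all that it offers.
- The arm moves only by the shell command python3 -m crank 'ROWS' [FORCE]. ROWS is JSON, a list of rows, each an object with "linear": the shift along the tool's x, y, z in m, a list of three; "dr": the turn, a rotation vector about the tool's x, y, z in degrees, a list of three; "hand": the gripper command: -1 is shut, 1 is fully open, values between are in proportion. A call has 1 to 10 rows; each row is the pose to reach, as a shift and turn from the pose commanded when the call began, along the tool's axes at that moment; what a row does not reach only later rows make up. A row lasts 1/12 s, in which the tool goes at most 41.7 mm and 7.16 degrees, less where a joint would pass 70% of its speed; a pose out of reach is approached as far as the arm can. A call with a gripper value outside its range is refused whole. The fingers move at their own pace and stop on an object; FORCE is the grip in N (left out, the last holds). Time passes only in rows, so rows that repeat a pose let the fingers close. It gives the time, the measured TCP pose, the force and the opening at its end, in the units of the state.
- bot.get_obs(): the state, without advancing time (a new reading comes with each control period).
- bot.read_camera(name): name is "side" or "top" or "wrist"; returns the picture (420x560x3 uint8, blue, green, red); there is no depth.
- bot.camera_params(name): a dict with "K" (3x3 intrinsics, pixels), "k1" (the pictures are not rectified: a ray, as slopes to the right and down, at radius r is drawn at 1 + k1 r^2 times it, then the intrinsics apply), "R" (3x3) and "t" (3): a world point X has camera coordinates R X + t; the wrist camera has in their place "hand_eye" (4x4, takes a point from camera to tool coordinates, whose origin is the TCP and whose axes are the tool frame's). Camera axes: x right, y down, z forward; pixel columns grow to the right and rows downward; lengths in m; the calibration is good to about 2 mm. A picture is of the moment at which its call begins: read the wrist's pose just before it. camera_params takes no time and is no camera call.
- bot.hand_in(): hands the job in, once; it reports no verdict.
Trained networks look in the newest picture that a camera, given by its name, has taken for a name from the list of things; names that differ only in an ending like _2 or _b are one class to them, and where a whole thing is asked for, a point or a joint stands for the part that bears it (a point fixed in the world has none). Each returns a list of dicts, best first, with "score" (0 to 1); they miss things now and then, are a little off and sometimes report something else, mostly with a low value. They report only what shows in the picture. A call takes as long as a camera call. They do not tell look-alikes from the thing itself.
- bot.search_frame(camera, target): "extent" ([left, top, right, bottom] in pixels, round what is visible of it).
- bot.cut_out(camera, target): "pixels" (420x560 bool, what is visible of it) and "extent" ([left, top, right, bottom] in pixels, round what is visible of it).
- bot.place_of(camera, target): "xy" ([column, row] in pixels: a listed point, or the origin of a listed thing).
The state is a dict: "t": time; "q": joint angles; "joint_vel": joint speeds; "joint_torque": joint torques, N m; "eef_pos": TCP position; "tool_rot": TCP orientation; "contact_force": force on the tool from outside, world axes, zero at the start; "torque": the same for the moment, N m; "gripper_width": opening from 0.0 (shut) to 1.0 (fully open).
Only numpy, scipy, OpenCV 4.12 (cv2) and the standard library are available. Lean on these libraries where they do the work, as an engineer would, in place of code of your own. Each camera call takes 0.05 s, during which the arm holds its last target. There are 200 camera calls.

## Task

The filler cap of the coolant tank stands loose in its neck: push it down against its spring, give it a quarter turn clockwise (seen from above) and let it spring back so that it is locked. Only then start the pump: press the round membrane key on the control box lightly, hold it for about half a second and let go. Leave the square key alone and do not disturb the other things on the bench.

Things in the scene. Friction and masses are not known exactly. Their poses are not given: they have to be found in the camera images.
- tank: Coolant tank, fixed to the bench: green painted box 200 (x) x 190 (y) x 115 mm high, with a round aluminium filler neck on top. Origin: centre of its underside, on the neck's axis, at bench height; z up. The cap's two lugs stand in two entry slots of the neck, which lie on the tank's x axis.
- neck (a point): Centre of the neck's rim, 150 mm above the bench; neck 120 mm in diameter; axes as the tank's. A sprung plate below the cap pushes up with 6 to 7 N, 0.5 N more per mm. Pushed down 8 mm or more (12 mm is the hard stop) the cap can turn, clockwise from above only. At 70 to 92 degrees (92: hard stop), let up, it springs to 3 mm below its first height, caught in 4 mm deep recesses.
- lock_ear (a point): Top of one of two small aluminium ears (14 mm) on the neck's outside, 65 mm from its axis, near the tank's -y side; the other is opposite. They show where the cap's bar points when locked: 81 degrees clockwise of the tank's x axis.
- cap_grip (a point): Centre (half-way up) of the grip bar of the loose bayonet cap (about 0.35 kg): black flange 116 mm across with a straight grey bar on top, 100 long (x) x 24 thick (y) x 34 mm high; flange top 17 mm below this point. z up, on the cap's axis. First 191 mm above the bench, x along the tank's x within 5 degrees; locked: 188 mm, bar roughly along the tank's y.
- panel: Pump control box, fixed to the bench: grey box 170 (x) x 180 (y) x 70 mm high, flat black top with a dark glass display window along its +x side and two white flat keys, one round and one square, along its -x side. Origin: centre of its underside at bench height; z up.
- start_key: Round white membrane key (start), 40 mm diameter, flat, facing up, standing 4 mm above the box's top, at (-25, +40) mm in the box's x, y. Origin: centre of its top face, 74 mm above the bench; axes as the box's. It gives 4 N per mm and stops hard after 1.5 mm (6 N); it responds above 3 N and is damaged above 35 N.
- stop_key: Square white membrane key (stop), 38 mm wide, at (-25, -40) mm in the box's x, y, same height and make as the round one. Origin: centre of its top face. Not to be touched.
- vice: Bystander: loose steel drill vice, 145 mm long, 90 mm wide, 60 mm high, origin at the centre of its underside.
- bit_stand: Bystander: loose round blue drill-bit stand, 110 mm diameter, 90 mm high with its bits, origin at the centre of its underside.
- chip_tray: Bystander: loose open sheet-steel tray, 120 x 180 x 40 mm, origin at the centre of its underside.
Things that resemble listed ones, but are neither listed nor needed, are in the scene too. What is meant by the panel is not pink, and is the larger of those in its own colour.

How it is judged:
By the outcome, as a careful person would: the job done as asked, in the order asked, and still so for the second after the job is handed in, with the robot touching nothing.
It also fails if it takes over 54 s, if anything falls off the work surface, if the arm or the gripper's body presses on something with over 40 N, if the wrist force passes 120 N, or if a joint passes its speed limit or range.

## Working session

There is one attempt and no reset: what is moved stays moved. The work goes in short steps, Python scripts to look and compute and a shell command to move; the robot and the scene stay as the last step left them, time stands still between calls to the robot, and variables do not carry over. Pictures are saved under pics/ and viewed, about 8 in all and at most 12, crops included, and the job is handed in when it is done.

```bash
mkdir -p pics
cat > h.py <<'E'
import numpy as np, cv2
from station import bot
from scipy.spatial.transform import Rotation as Ro
def tool():
    o=bot.get_obs(); w,x,y,z=o['tool_rot']; return np.array(o['eef_pos']),Ro.from_quat([x,y,z,w]).as_matrix(),o
def ray(cam,uv,pose=None):
    c=bot.camera_params(cam);K=np.array(c['K']);k=c['k1']
    d=(np.array(uv,float)-K[:2,2])/[K[0,0],K[1,1]]
    s=d.copy()
    for _ in range(30): s=d/(1+k*(s@s))
    v=np.array([*s,1])
    if cam=='wrist':
        p,R,_=pose; H=np.array(c['hand_eye']); return p+R@H[:3,3], R@H[:3,:3]@v
    R=np.array(c['R']);t=np.array(c['t']); return -R.T@t, R.T@v
def at(cam,uv,z,pose=None):
    o,v=ray(cam,uv,pose); return o+v*(z-o[2])/v[2]
def proj(cam,X,pose=None):
    c=bot.camera_params(cam);K=np.array(c['K'])
    if cam=='wrist':
        p,R,_=pose;H=np.array(c['hand_eye']);q=H[:3,:3].T@(R.T@(np.array(X)-p)-H[:3,3])
    else: q=np.array(c['R'])@X+np.array(c['t'])
    s=q[:2]/q[2]; s=s*(1+c['k1']*(s@s)); return s*[K[0,0],K[1,1]]+K[:2,2]
E
python3 - <<'E'
from h import *
p,R,o=tool(); print(o['t'],p,R.round(2).tolist(),o['gripper_width'])
a=bot.read_camera('top'); b=bot.read_camera('side')
cv2.imwrite('pics/top.png',a);cv2.imwrite('pics/side.png',b)
for cam in('top','side'):
  for n,z in (('neck',.15),('lock_ear',None),('cap_grip',.191),('start_key',.074),('stop_key',.074),('panel',0),('tank',0)):
    for r in bot.place_of(cam,n)[:3]:
        print(cam,n,round(r['score'],2),np.round(r['xy']),None if z is None else at(cam,r['xy'],z).round(3))
E
```

```text
0.0 [0.26064593 0.62199987 0.23032411] [[0.92, -0.0, 0.39], [-0.39, -0.0, 0.92], [0.0, -1.0, -0.0]] 1.0019161420825868
top neck 0.33 [328. 223.] [ 0.56  -0.173  0.15 ]
top lock_ear 0.66 [220. 224.] None
top cap_grip 0.62 [201. 235.] [0.513 0.199 0.191]
top start_key 0.64 [327. 223.] [ 0.566 -0.18   0.074]
top start_key 0.59 [337. 158.] [ 0.777 -0.211  0.074]
top start_key 0.53 [345. 314.] [ 0.282 -0.243  0.074]
top stop_key 0.7 [350. 228.] [ 0.552 -0.256  0.074]
top stop_key 0.61 [372. 310.] [ 0.295 -0.327  0.074]
top stop_key 0.54 [357. 156.] [ 0.787 -0.275  0.074]
top panel 0.88 [338. 218.] [ 0.588 -0.228  0.   ]
top panel 0.75 [341. 151.] [ 0.821 -0.239  0.   ]
top panel 0.62 [349. 302.] [ 0.31  -0.271  0.   ]
top tank 0.68 [207. 236.] [0.515 0.208 0.   ]
side neck 0.68 [316. 182.] [0.507 0.211 0.15 ]
side neck 0.64 [224. 263.] [ 0.625 -0.229  0.15 ]
side lock_ear 0.8 [310. 196.] None
side cap_grip 0.63 [318. 171.] [0.511 0.213 0.191]
side start_key 0.46 [154. 229.] [ 0.299 -0.254  0.074]
side start_key 0.4 [269. 328.] [ 0.813 -0.237  0.074]
side stop_key 0.64 [132. 237.] [ 0.29  -0.322  0.074]
side stop_key 0.45 [202. 275.] [ 0.556 -0.257  0.074]
side stop_key 0.41 [252. 338.] [ 0.811 -0.287  0.074]
side panel 0.81 [268. 348.] [ 0.813 -0.239  0.   ]
side panel 0.78 [220. 293.] [ 0.58 -0.22  0.  ]
side panel 0.67 [153. 256.] [ 0.324 -0.284  0.   ]
side tank 0.74 [312. 220.] [0.503 0.206 0.   ]
```

View pics/top.png

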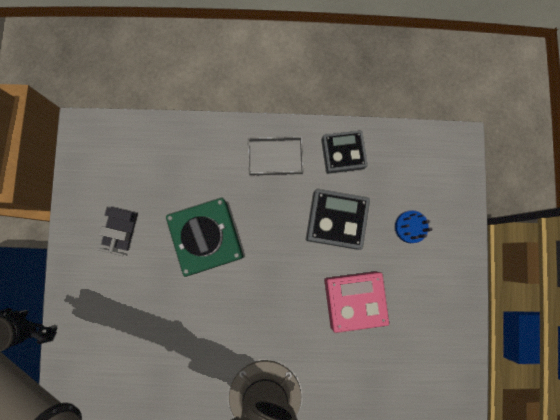

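View pics/side.png

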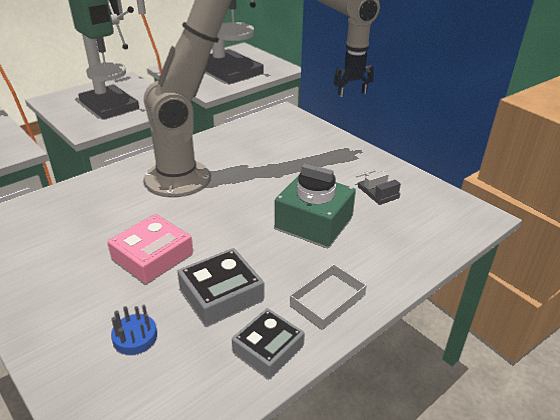

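The top view shows three panels: large grey at (338,218), small grey at (344,151) and pink at (357,301). The large grey one fits the description. The tank is at (205,236) with its bar at about 20–25° and its ears at (180,247) and (220,224). I'll move over the tank while confirming the panel in a crop.

```bash
python3 -m crank '[{"linear":[0.395,-0.08,-0.285],"dr":[0,-43,0],"hand":1},{"linear":[0.395,-0.08,-0.285],"dr":[0,-43,0],"hand":1},{"linear":[0.395,-0.08,-0.285],"dr":[0,-43,0],"hand":1},{"linear":[0.395,-0.08,-0.285],"dr":[0,-43,0],"hand":1},{"linear":[0.395,-0.08,-0.285],"dr":[0,-43,0],"hand":1},{"linear":[0.395,-0.08,-0.285],"dr":[0,-43,0],"hand":1},{"linear":[0.395,-0.08,-0.285],"dr":[0,-43,0],"hand":1},{"linear":[0.395,-0.08,-0.285],"dr":[0,-43,0],"hand":1},{"linear":[0.395,-0.08,-0.285],"dr":[0,-43,0],"hand":1},{"linear":[0.395,-0.08,-0.285],"dr":[0,-43,0],"hand":1}]' 100
python3 - <<'E'
from h import *
a=cv2.imread('pics/top.png')[120:345,240:460]
cv2.imwrite('pics/crop.png',cv2.resize(a,None,fx=2.6,fy=2.6,interpolation=cv2.INTER_CUBIC))
P=tool(); print(P[2]['t'],P[0],P[1].round(2).tolist(),P[2]['contact_force'])
w=bot.read_camera('wrist'); cv2.imwrite('pics/w1.png',w)
for n,z in (('neck',.15),('lock_ear',.15),('cap_grip',.191)):
    for r in bot.place_of('wrist',n)[:2]: print(n,round(r['score'],2),np.round(r['xy']),at('wrist',r['xy'],z,P).round(4))
E
```

```text
t: 1.63
eef_pos: [0.4749, 0.2721, 0.2991]
tool_rot: [0.696, -0.696, -0.125, 0.124]
contact_force: [1.0, 1.0, -0.2]
gripper_width: 0.999
1.6333 [0.47486801 0.27206793 0.29911766] [[0.94, 0.0, -0.35], [0.35, 0.0, 0.94], [0.0, -1.0, 0.0]] [ 1.04598304  1.01995482 -0.19564541]
lock_ear 0.66 [144. 209.] [0.5388 0.1518 0.15  ]
cap_grip 0.75 [192. 216.] [0.5112 0.2063 0.191 ]
```

View pics/crop.png

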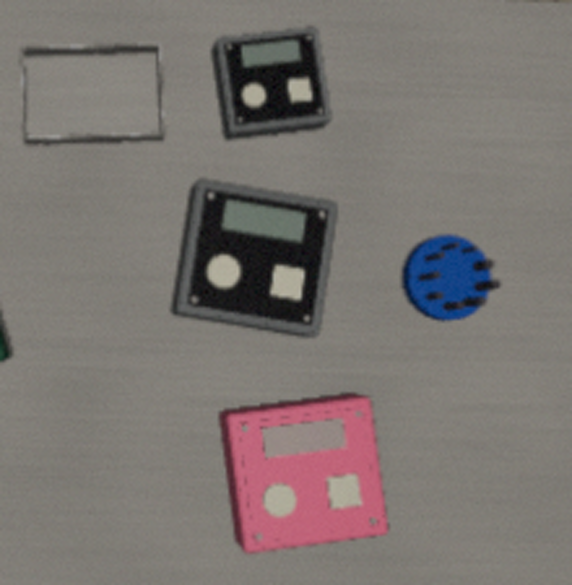

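View pics/w1.png

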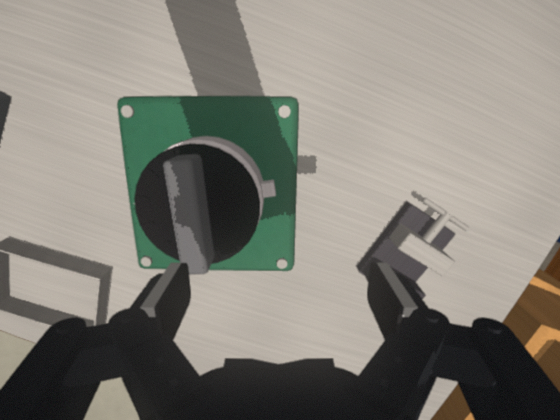

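The crop confirms the large grey panel, with its round key at top-view (327,223), and the bar and ears are clear in the wrist view. Next I compute the bar and tank angles and the grasp shift.

Run:
```python
from h import *
P=tool()
w=cv2.imread('pics/w1.png')
f=lambda uv,z:at('wrist',uv,z,P)[:2]
S=[f(u,.115) for u in((127,112),(284,111),(282,264),(146,262))]
print('screws mean',np.mean(S,0)); 
for i in range(4):
    d=S[(i+1)%4]-S[i]; print(np.linalg.norm(d).round(3),np.degrees(np.arctan2(d[1],d[0])).round(1))
g=cv2.cvtColor(w,cv2.COLOR_BGR2GRAY)
for r in(170,190,210,230,250,262): print(r,g[r,150:220:2].tolist())
c=w[140:280,120:290]; cv2.imwrite('pics/w1c.png',cv2.resize(c,None,fx=4,fy=4,interpolation=cv2.INTER_CUBIC))
```

```text
screws mean [0.51150565 0.20529451]
0.161 109.8
0.172 19.6
0.161 -70.5
0.171 -160.6
170 [38, 32, 42, 41, 40, 40, 39, 90, 116, 121, 120, 103, 76, 76, 74, 75, 74, 73, 76, 74, 70, 66, 57, 55, 57, 57, 46, 30, 29, 30, 28, 29, 30, 28, 28]
190 [40, 43, 40, 39, 40, 40, 37, 40, 49, 101, 119, 120, 120, 120, 95, 74, 76, 75, 73, 75, 75, 72, 68, 58, 54, 55, 55, 51, 33, 27, 28, 24, 25, 27, 28]
210 [41, 40, 43, 40, 42, 42, 38, 40, 39, 38, 59, 113, 119, 84, 75, 72, 73, 76, 76, 76, 74, 73, 72, 70, 63, 58, 57, 55, 55, 39, 28, 29, 28, 24, 27]
230 [43, 42, 45, 43, 40, 44, 43, 41, 41, 41, 42, 39, 89, 115, 118, 120, 120, 118, 119, 119, 116, 85, 74, 73, 70, 68, 59, 57, 57, 55, 51, 32, 33, 35, 31]
250 [100, 98, 99, 99, 95, 77, 48, 42, 44, 46, 41, 41, 43, 43, 96, 114, 121, 121, 120, 119, 120, 119, 122, 121, 121, 87, 73, 69, 56, 61, 60, 59, 49, 37, 41]
262 [160, 89, 97, 101, 99, 98, 98, 97, 100, 98, 98, 96, 96, 96, 95, 98, 98, 100, 106, 122, 123, 122, 122, 121, 121, 122, 118, 107, 85, 64, 63, 53, 56, 61, 74]
```

View pics/w1c.png

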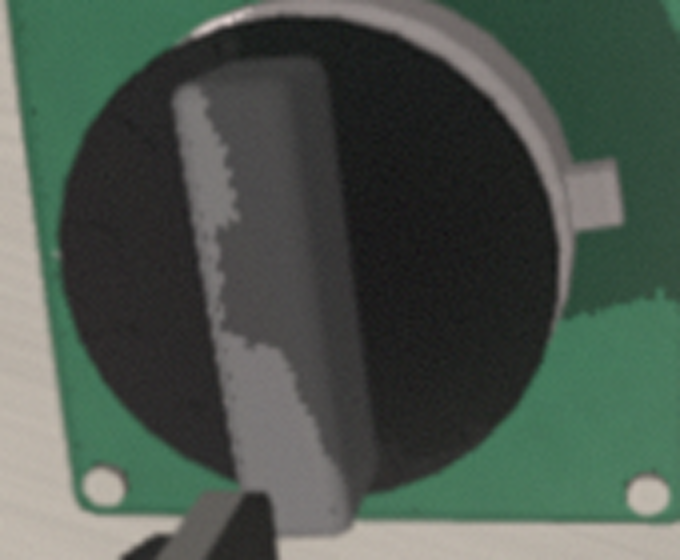

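Run:
```python
from h import *
P=tool()
f=lambda uv,z:at('wrist',uv,z,P)[:2]
for a,b in(((163.5,170),(178,250)),((192.5,160),(208.7,270))):
    d=f(a,.208)-f(b,.208); print(np.degrees(np.arctan2(d[1],d[0])),f(a,.208),f(b,.208))
x=P[1][:,0]; print('toolx',np.degrees(np.arctan2(x[1],x[0])))
print('shift tool to cap at z .22',P[1].T@(np.array([.5113,.2057,.22])-P[0]))
```

```text
-156.07380495280927 [0.47453995 0.17878406] [0.53623922 0.20615917]
-156.37298498279873 [0.45952929 0.19788592] [0.54529856 0.23540576]
toolx 20.071615656653048
shift tool to cap at z .22 [ 0.01105636  0.07883684 -0.07553343]
```

```bash
python3 -m crank '[{"linear":[0.011,0.075,-0.0755],"dr":[0,-3.7,0],"hand":1},{"linear":[0.011,0.075,-0.0755],"dr":[0,-3.7,0],"hand":1},{"linear":[0.011,0.075,-0.0755],"dr":[0,-3.7,0],"hand":1},{"linear":[0.011,0.075,-0.0755],"dr":[0,-3.7,0],"hand":1},{"linear":[0.011,0.075,-0.0755],"dr":[0,-3.7,0],"hand":1},{"linear":[0.011,0.075,-0.0755],"dr":[0,-3.7,0],"hand":1}]'
python3 - <<'E'
from h import *
P=tool(); print(P[0],P[2]['t'],P[2]['q'])
x=P[1][:,0]; print('toolx',np.degrees(np.arctan2(x[1],x[0])))
w=bot.read_camera('wrist'); cv2.imwrite('pics/w2.png',w)
for r in bot.place_of('wrist','cap_grip')[:2]: print(round(r['score'],2),np.round(r['xy']),at('wrist',r['xy'],.191,P).round(4))
print('shift to grasp z .177',P[1].T@(np.array([.5113,.2057,.177])-P[0]))
E
```

```text
t: 2.33
eef_pos: [0.5101, 0.2094, 0.2239]
tool_rot: [0.692, -0.691, -0.148, 0.148]
contact_force: [-0.7, 1.0, -0.1]
gripper_width: 1.002
[0.5100988  0.20936479 0.22387521] 2.3333 [-0.557664    0.28100998  0.06745407  1.86637268 -0.02361916  0.99416545
  1.51182595]
toolx 24.122296207289107
0.61 [270. 239.] [0.5111 0.2044 0.191 ]
shift to grasp z .177 [-0.0004341   0.04687044 -0.00388999]
```

View pics/w2.png

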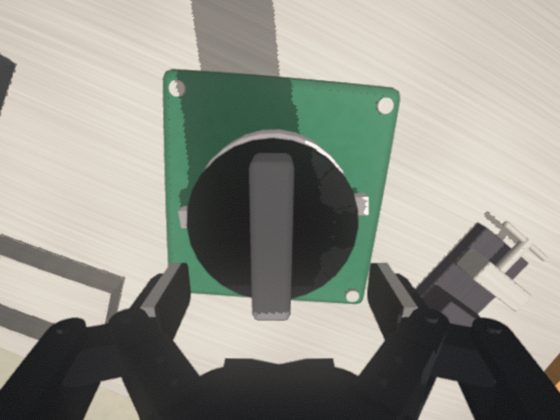

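The bar is vertical in the picture at column 271 and lies parallel to the fingers, with the jaws astride it. I descend, shifting 4 mm in −z, and close.

```bash
python3 -m crank '[{"linear":[0,0.047,-0.004],"dr":[0,0,0],"hand":1},{"linear":[0,0.047,-0.004],"dr":[0,0,0],"hand":1},{"linear":[0,0.047,-0.004],"dr":[0,0,0],"hand":0.3},{"linear":[0,0.047,-0.004],"dr":[0,0,0],"hand":-1},{"linear":[0,0.047,-0.004],"dr":[0,0,0],"hand":-1},{"linear":[0,0.047,-0.004],"dr":[0,0,0],"hand":-1},{"linear":[0,0.047,-0.004],"dr":[0,0,0],"hand":-1},{"linear":[0,0.047,-0.004],"dr":[0,0,0],"hand":-1},{"linear":[0,0.047,-0.004],"dr":[0,0,0],"hand":-1},{"linear":[0,0.047,-0.004],"dr":[0,0,0],"hand":-1}]' 80
```

```text
t: 3.27
eef_pos: [0.5128, 0.204, 0.1772]
tool_rot: [0.692, -0.691, -0.148, 0.146]
contact_force: [-0.1, 1.9, 4.2]
gripper_width: 0.269
```

Gripped at about 23 mm opening. Now I push down 10 mm.

```bash
python3 -m crank '[{"linear":[0,0.004,0],"dr":[0,0,0],"hand":-1},{"linear":[0,0.007,0],"dr":[0,0,0],"hand":-1},{"linear":[0,0.010,0],"dr":[0,0,0],"hand":-1},{"linear":[0,0.010,0],"dr":[0,0,0],"hand":-1},{"linear":[0,0.010,0],"dr":[0,0,0],"hand":-1}]'
```

```text
t: 3.68
eef_pos: [0.5129, 0.204, 0.1674]
tool_rot: [0.692, -0.691, -0.147, 0.146]
contact_force: [-1.1, 0.9, 8.5]
gripper_width: 0.268
```

```bash
python3 -m crank '[{"linear":[0,0,0],"dr":[0,5,0],"hand":-1},{"linear":[0,0,0],"dr":[0,10,0],"hand":-1},{"linear":[0,0,0],"dr":[0,15,0],"hand":-1},{"linear":[0,0,0],"dr":[0,20,0],"hand":-1},{"linear":[0,0,0],"dr":[0,25,0],"hand":-1},{"linear":[0,0,0],"dr":[0,30,0],"hand":-1},{"linear":[0,0,0],"dr":[0,30,0],"hand":-1}]'
python3 - <<'E'
from h import *
P=tool();x=P[1][:,0]; print(np.degrees(np.arctan2(x[1],x[0])),P[2]['torque'])
E
```

```text
t: 4.27
eef_pos: [0.5134, 0.2035, 0.1676]
tool_rot: [0.706, -0.706, 0.038, -0.04]
contact_force: [0.7, 0.4, 8.2]
gripper_width: 0.265
-6.318439222213877 [-0.18352188 -0.00283238 -0.10076101]
```

```bash
python3 -m crank '[{"linear":[0,0,0],"dr":[0,6,0],"hand":-1},{"linear":[0,0,0],"dr":[0,12,0],"hand":-1},{"linear":[0,0,0],"dr":[0,18,0],"hand":-1},{"linear":[0,0,0],"dr":[0,24,0],"hand":-1},{"linear":[0,0,0],"dr":[0,30,0],"hand":-1},{"linear":[0,0,0],"dr":[0,36,0],"hand":-1},{"linear":[0,0,0],"dr":[0,42,0],"hand":-1},{"linear":[0,0,0],"dr":[0,48,0],"hand":-1},{"linear":[0,0,0],"dr":[0,55,0],"hand":-1},{"linear":[0,0,0],"dr":[0,55,0],"hand":-1}]'
python3 - <<'E'
from h import *
P=tool();x=P[1][:,0]; print(np.degrees(np.arctan2(x[1],x[0])),P[2]['torque'])
w=bot.read_camera('wrist'); cv2.imwrite('pics/w3.png',w)
E
```

```text
t: 5.1
eef_pos: [0.5134, 0.2033, 0.1675]
tool_rot: [0.608, -0.607, 0.361, -0.362]
contact_force: [0.3, -0.2, 8.3]
gripper_width: 0.265
-61.427521798794146 [-0.14923569  0.09311788 -0.05933133]
```

View pics/w3.png

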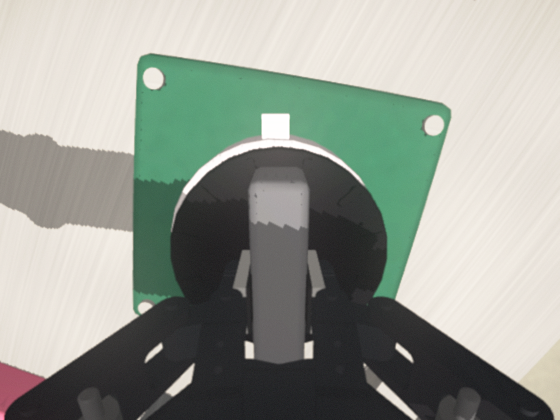

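The ear at (275,125) lies on the bar's centreline, so the cap is aligned. I let it up 7 mm, then another 1 mm to check the catch.

```bash
python3 -m crank '[{"linear":[0,-0.003,0],"dr":[0,0,0],"hand":-1},{"linear":[0,-0.006,0],"dr":[0,0,0],"hand":-1},{"linear":[0,-0.007,0],"dr":[0,0,0],"hand":-1},{"linear":[0,-0.007,0],"dr":[0,0,0],"hand":-1},{"linear":[0,-0.007,0],"dr":[0,0,0],"hand":-1}]'
python3 -m crank '[{"linear":[0,-0.001,0],"dr":[0,0,0],"hand":-1},{"linear":[0,-0.001,0],"dr":[0,0,0],"hand":-1}]'
```

```text
t: 5.57
eef_pos: [0.5133, 0.2033, 0.1743]
tool_rot: [0.61, -0.608, 0.359, -0.36]
contact_force: [0.6, 0.3, 4.6]
gripper_width: 0.268
t: 5.73
eef_pos: [0.5133, 0.2033, 0.1749]
tool_rot: [0.61, -0.609, 0.359, -0.36]
contact_force: [2.8, 0.3, 3.8]
gripper_width: 0.269
```

```bash
python3 -m crank '[{"linear":[0,0,0],"dr":[0,0,0],"hand":1},{"linear":[0,0,0],"dr":[0,0,0],"hand":1},{"linear":[0,0,0],"dr":[0,0,0],"hand":1},{"linear":[0,0,0],"dr":[0,0,0],"hand":1},{"linear":[0,0,0],"dr":[0,0,0],"hand":1},{"linear":[0,-0.04,0],"dr":[0,0,0],"hand":1},{"linear":[0,-0.08,0],"dr":[0,0,0],"hand":1},{"linear":[0,-0.11,0],"dr":[0,0,0],"hand":1},{"linear":[0,-0.11,0],"dr":[0,0,0],"hand":1},{"linear":[0,-0.11,0],"dr":[0,0,0],"hand":1}]'
python3 - <<'E'
from h import *
P=tool();print(P[2]['q'])
w=bot.read_camera('wrist'); s=bot.read_camera('side')
for r in bot.place_of('wrist','cap_grip')[:1]: print(r['score'],r['xy'],at('wrist',r['xy'],.188,P))
v=np.hstack([cv2.resize(w,(400,300)),cv2.resize(s[140:260,250:410],(400,300))]); cv2.imwrite('pics/w4.png',v)
for n,z in (('start_key',.074),('stop_key',.074),('panel',0)):
    for r in bot.place_of('side',n)[:3]: print(n,round(r['score'],2),np.round(r['xy']),at('side',r['xy'],z).round(3))
x=P[1]; print(x.round(3).tolist())
K=np.array([.566,-.182,.20]); print('shift',P[1].T@(K-P[0]))
E
```

```text
t: 6.57
eef_pos: [0.5131, 0.2038, 0.2863]
tool_rot: [0.61, -0.608, 0.359, -0.36]
contact_force: [-0.6, 0.5, -0.3]
gripper_width: 1.002
[-0.84022445  0.22791114  0.41836337  1.81150086 -0.10315017  1.11937419
  0.11885713]
0.62 [282.6, 209.4] [0.51692056 0.20359217 0.188     ]
start_key 0.58 [226. 261.] [ 0.554 -0.175  0.074]
start_key 0.58 [269. 327.] [ 0.812 -0.234  0.074]
start_key 0.4 [152. 227.] [ 0.286 -0.255  0.074]
stop_key 0.62 [255. 341.] [ 0.824 -0.288  0.074]
stop_key 0.61 [201. 273.] [ 0.547 -0.254  0.074]
stop_key 0.59 [130. 242.] [ 0.309 -0.339  0.074]
panel 0.98 [267. 347.] [ 0.808 -0.24   0.   ]
panel 0.9 [219. 294.] [ 0.579 -0.224  0.   ]
panel 0.9 [153. 257.] [ 0.33  -0.287  0.   ]
[[0.484, 0.003, 0.875], [-0.875, 0.002, 0.484], [-0.001, -1.0, 0.004]]
shift [ 0.36315502  0.08548934 -0.14091502]
```

View pics/w4.png

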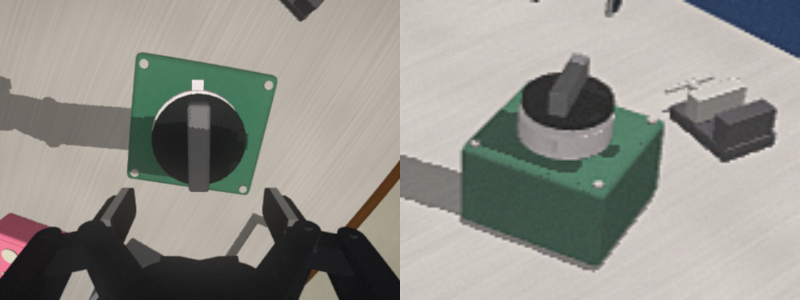

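The cap is locked: the bar points at the ear at (197,85) in the wrist half, and the flange sits level in the side view. I go above the round key of the large grey box, shutting the fingers on the way.

```bash
python3 -m crank '[{"linear":[0.363,0.066,-0.141],"dr":[0,0,0],"hand":-1},{"linear":[0.363,0.066,-0.141],"dr":[0,0,0],"hand":-1},{"linear":[0.363,0.066,-0.141],"dr":[0,0,0],"hand":-1},{"linear":[0.363,0.066,-0.141],"dr":[0,0,0],"hand":-1},{"linear":[0.363,0.066,-0.141],"dr":[0,0,0],"hand":-1},{"linear":[0.363,0.066,-0.141],"dr":[0,0,0],"hand":-1},{"linear":[0.363,0.066,-0.141],"dr":[0,0,0],"hand":-1},{"linear":[0.363,0.066,-0.141],"dr":[0,0,0],"hand":-1},{"linear":[0.363,0.066,-0.141],"dr":[0,0,0],"hand":-1},{"linear":[0.363,0.066,-0.141],"dr":[0,0,0],"hand":-1}]' 40
python3 -m crank '[{"linear":[0,0,0],"dr":[0,0,0],"hand":-1},{"linear":[0,0,0],"dr":[0,0,0],"hand":-1},{"linear":[0,0,0],"dr":[0,0,0],"hand":-1}]'
python3 - <<'E'
from h import *
P=tool();print(P[0],P[2]['t'],P[1].round(3).tolist())
w=bot.read_camera('wrist');cv2.imwrite('pics/w5.png',w)
for n in('start_key','stop_key'):
  for r in bot.place_of('wrist',n)[:2]:
    X=at('wrist',r['xy'],.074,P); print(n,round(r['score'],2),np.round(r['xy']),X.round(4),'shift',(P[1].T@(X-P[0])).round(4))
E
```

```text
t: 7.7
eef_pos: [0.5632, -0.1886, 0.2172]
tool_rot: [-0.607, 0.609, -0.361, 0.361]
contact_force: [0.1, -1.3, 0.2]
gripper_width: -0.0
t: 7.95
eef_pos: [0.5645, -0.1813, 0.2178]
tool_rot: [0.609, -0.609, 0.359, -0.358]
contact_force: [0.5, -0.1, 0.2]
gripper_width: 0.001
[ 0.56453456 -0.181268    0.21777792] 7.95 [[0.485, -0.001, 0.874], [-0.874, 0.001, 0.485], [-0.001, -1.0, -0.001]]
start_key 0.92 [284. 185.] [ 0.5648 -0.1729  0.074 ] shift [-0.007   0.1438  0.0044]
start_key 0.69 [433. 299.] [ 0.7704 -0.2044  0.074 ] shift [0.1203 0.1435 0.1689]
stop_key 0.88 [234. 250.] [ 0.5543 -0.2567  0.074 ] shift [ 0.0612  0.1437 -0.0455]
```

View pics/w5.png

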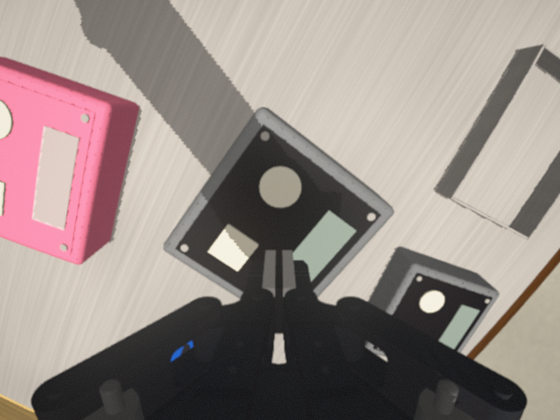

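The round key of the large grey box is at (280,187), the square one at (232,248). I descend to about 7 mm above the round key, then feel for contact.

```bash
python3 -m crank '[{"linear":[-0.008,0.04,0.003],"dr":[0,0,0],"hand":-1},{"linear":[-0.008,0.08,0.003],"dr":[0,0,0],"hand":-1},{"linear":[-0.008,0.11,0.003],"dr":[0,0,0],"hand":-1},{"linear":[-0.008,0.13,0.003],"dr":[0,0,0],"hand":-1},{"linear":[-0.008,0.137,0.003],"dr":[0,0,0],"hand":-1},{"linear":[-0.008,0.137,0.003],"dr":[0,0,0],"hand":-1},{"linear":[-0.008,0.137,0.003],"dr":[0,0,0],"hand":-1},{"linear":[-0.008,0.137,0.003],"dr":[0,0,0],"hand":-1}]'
python3 -m crank '[{"linear":[0,0.0015,0],"dr":[0,0,0],"hand":-1},{"linear":[0,0.003,0],"dr":[0,0,0],"hand":-1},{"linear":[0,0.003,0],"dr":[0,0,0],"hand":-1},{"linear":[0,0.003,0],"dr":[0,0,0],"hand":-1}]'
python3 - <<'E'
from h import *
P=tool()
w=bot.read_camera('wrist');cv2.imwrite('pics/w6.png',w)
s=bot.read_camera('side')
E
```

```text
t: 8.77
eef_pos: [0.5647, -0.1742, 0.0832]
tool_rot: [0.61, -0.609, 0.358, -0.36]
contact_force: [-0.5, 0.8, 0.6]
gripper_width: -0.004
t: 9.1
eef_pos: [0.5636, -0.1741, 0.0788]
tool_rot: [0.609, -0.609, 0.359, -0.359]
contact_force: [0.8, 1.0, 0.3]
gripper_width: 0.0
```

View pics/w6.png

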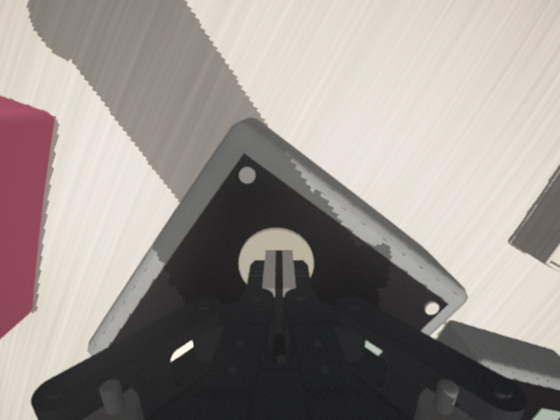

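The fingertips at (280,255) are over the round key at (276,260). Now small steps until contact.

```bash
for i in 1 2; do :; done
python3 -m crank '[{"linear":[0,0.0015,0],"dr":[0,0,0],"hand":-1},{"linear":[0,0.003,0],"dr":[0,0,0],"hand":-1},{"linear":[0,0.003,0],"dr":[0,0,0],"hand":-1},{"linear":[0,0.003,0],"dr":[0,0,0],"hand":-1}]' | grep -E 'eef|force'
python3 -m crank '[{"linear":[0,0.0007,0],"dr":[0,0,0],"hand":-1},{"linear":[0,0.0007,0],"dr":[0,0,0],"hand":-1},{"linear":[0,0.0007,0],"dr":[0,0,0],"hand":-1}]'| grep -E 'eef|force'
```

```text
eef_pos: [0.5632, -0.1741, 0.0752]
contact_force: [0.0, -0.7, 0.5]
eef_pos: [0.5634, -0.1741, 0.0747]
contact_force: [-0.5, -0.0, -0.7]
```

```bash
python3 -m crank '[{"linear":[0,0.0006,0],"dr":[0,0,0],"hand":-1},{"linear":[0,0.0006,0],"dr":[0,0,0],"hand":-1},{"linear":[0,0.0006,0],"dr":[0,0,0],"hand":-1}]'| grep -E 'eef|force'
```

```text
eef_pos: [0.5634, -0.1741, 0.0741]
contact_force: [-0.4, -0.3, -1.0]
```

```bash
python3 -m crank '[{"linear":[0,0.0013,0],"dr":[0,0,0],"hand":-1},{"linear":[0,0.0013,0],"dr":[0,0,0],"hand":-1},{"linear":[0,0.0013,0],"dr":[0,0,0],"hand":-1}]'| grep -E 't:|eef|force'
```

```text
t: 10.28
eef_pos: [0.5635, -0.1742, 0.0731]
tool_rot: [0.609, -0.609, 0.359, -0.359]
contact_force: [-0.6, 0.3, 4.0]
```

4 N is close to the threshold, so I add 0.5 mm, hold the rest of the half second and release.

```bash
python3 -m crank '[{"linear":[0,0.0005,0],"dr":[0,0,0],"hand":-1},{"linear":[0,0.0005,0],"dr":[0,0,0],"hand":-1},{"linear":[0,0.0005,0],"dr":[0,0,0],"hand":-1}]'| grep -E 't:|eef|force'
python3 -m crank '[{"linear":[0,0,0],"dr":[0,0,0],"hand":-1},{"linear":[0,-0.01,0],"dr":[0,0,0],"hand":-1},{"linear":[0,-0.03,0],"dr":[0,0,0],"hand":-1},{"linear":[0,-0.06,0],"dr":[0,0,0],"hand":-1},{"linear":[0,-0.10,0],"dr":[0,0,0],"hand":-1},{"linear":[0,-0.14,0],"dr":[0,0,0],"hand":-1},{"linear":[0,-0.17,0],"dr":[0,0,0],"hand":-1},{"linear":[0,-0.17,0],"dr":[0,0,0],"hand":-1},{"linear":[0,-0.17,0],"dr":[0,0,0],"hand":-1},{"linear":[0,-0.17,0],"dr":[0,0,0],"hand":-1}]'
python3 - <<'E'
from h import *
w=bot.read_camera('wrist'); s=bot.read_camera('side')
cv2.imwrite('pics/w7.png',np.hstack([cv2.resize(w,(400,300)),cv2.resize(s[140:380,80:400],(400,300))]))
E
```

```text
t: 10.53
eef_pos: [0.5635, -0.1741, 0.0726]
tool_rot: [0.609, -0.609, 0.359, -0.359]
contact_force: [-1.8, -0.5, 6.5]
t: 11.37
eef_pos: [0.5629, -0.1737, 0.242]
tool_rot: [0.609, -0.609, 0.359, -0.359]
contact_force: [-0.7, 0.5, 0.3]
gripper_width: 0.0
```

View pics/w7.png

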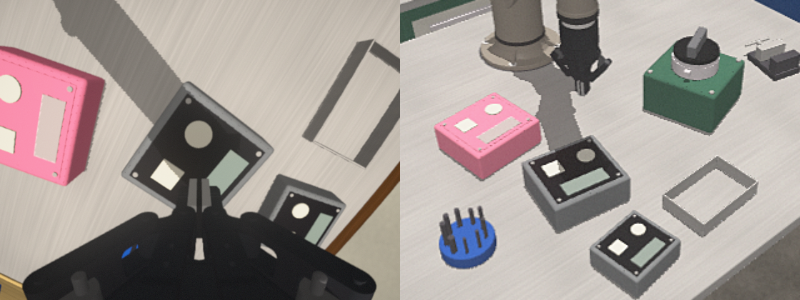

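The picture shows the cap still locked, the keys free again and nothing else moved. Handing in.

```bash
python3 -c "
from station import bot
print(bot.hand_in(), bot.get_obs()['t'])"
```

```text
the job is handed in; nothing more can be done
the job is handed in; nothing more can be done
```

The filler cap is locked, and I pressed the round start key on the large grey control box afterwards. The job was handed in soon after 11.4 s on the robot's clock.

- **Cap:** I gripped the bar, pushed it down about 10 mm (8.5 N) and turned it 85° clockwise. I then let it up to 3 mm below its first height and released it. Pictures after release show the bar pointing at the lock ear, and in the last picture it is still that way. I also gave a 1 mm upward tug before releasing. It was inconclusive: the upward force fell only from 4.6 to 3.8 N.
- **Start key:** I pressed it once with the fingers shut. The force read 4.0 N, then 6.5 N, against the key's 3 N threshold and 35 N damage limit. By my estimate it stayed above the threshold for about half a second before I lifted clear.
- **Not confirmed:** nothing in the pictures shows the pump running, so the start rests on the force reading alone.
- **Surroundings:** the square key was not touched. The vice, bit stand and tray look undisturbed in the last picture, and the final wrist force was near zero, so the robot was touching nothing.

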